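# Work a chasing tap down the blind port of a manifold block

## Robot

A 6-joint arm with a two-finger parallel gripper is mounted at the origin on a cart in front of the work surface, level with it; the furniture and walls round the work are solid. World frame = base frame: x ahead of the robot, y to its left, z up, the work surface at z = 0. Lengths are in mm, angles in rad, forces in N, time in s.
With the tool pointing down it reaches from about 300 to 1000 mm from the base axis. Payload 5.1 kg.
Tool frame: the origin (TCP) lies between the finger pads, 19 mm behind the fingertips; this is the grasp point; z points along the fingers, y is the line along which they close (so a half turn about z gives the same grasp; the last joint's range is limited). The gripper opens to 95 mm and grips with 3 to 60 N. Pads are 20 mm wide; open, the fingers measure 119 mm over their backs; the gripper's body (75 mm by 180 mm) begins 59 mm behind the grasp point.
Start: joints at [-1.354, 0.124, 1.65, -0, 1.367, -0.083], TCP at [191.931, -621.005, 233.456] pointing down, gripper open.
Joint ranges: [-2.61, 2.61], [-1.02, 2.33], [0.03, 2.71], [-1.35, 4.49], [0.32, 2.68], [-2.91, 2.91]. Speed limits (rad/s): [2.57, 2.57, 3.14, 3.14, 3.14, 3.14].

## Interface

Orientations are given as a rotation vector (axis times angle).
In Python, from bench import readout, grab_frame, camera_params, job gives the robot as it stands.
- The arm moves only by the tool step_arm, never from a script. Its argument "increments" is a list of rows, each a list of 4 numbers: the shift along the tool's x, y, z in mm, then the turn about the tool's z in rad. In form: [[dx, dy, dz, yaw], ...]. A call has 1 to 10 rows; each row is the pose to reach, as a shift and turn from the pose commanded when the call began, along the tool's axes at that moment; what a row does not reach only later rows make up. A row lasts 1/8 s, in which the tool goes at most 62.5 mm and 10.7 degrees, less where a joint would pass 70% of its speed; a pose out of reach is approached as far as the arm can. A call with a gripper value outside its range is refused whole. "grip" is the closure in counts, from 0 (fully open) to 255 (shut), set as the call begins (left out, the last holds). The fingers move at their own pace and stop on an object; "grip_force" is the grip in N (left out, the last holds). Time passes only in rows, so rows that repeat a pose let the fingers close. It gives the time, the measured TCP pose, the force, the opening and the grip force at its end, in the units of the state.
- readout.read_state(): the state, without advancing time (a new reading comes with each control period).
- grab_frame(name): name is "scene" or "top" or "wrist"; returns the picture (384x512x3 uint8, blue, green, red); there is no depth.
- camera_params(name): a dict with "intrinsics" (3x3 intrinsics, pixels), "camera_from_world" (4x4, takes a point from world to camera coordinates); the wrist camera has in their place "tool_from_camera" (4x4, takes a point from camera to tool coordinates, whose origin is the TCP and whose axes are the flange's). Camera axes: x right, y up, looking along -z (the intrinsics and any distortion apply to the point x, -y, -z); pixel columns grow to the right and rows downward; lengths in mm; the calibration is good to about 2 mm. A picture is of the moment at which its call begins: read the wrist's pose just before it. camera_params takes no time and is no camera call.
- job.job_done(): hands the job in; it is judged then, once.
The state is a dict: "clock": time; "q": joint angles; "qvel": joint speeds; "joint_efforts": joint torques, N m; "tool_pos": TCP position; "eef_rot": TCP orientation; "wrist_force": force on the tool from outside, world axes, zero at the start; "torque": the same for the moment, N m; "grip_width": finger opening in mm; "finger_force": force on a finger pad.
Only numpy, scipy, OpenCV 4.12 (cv2) and the standard library are available. Lean on these libraries where they do the work, as an engineer would, in place of code of your own. Each camera call takes 0.05 s, during which the arm holds its last target. There are 200 camera calls.

## Task

The manifold block in the small vice has a fouled blind port, and its chasing tap has been started by hand in the existing thread. Fetch the tap wrench, seat it fully on the tap's square and work the tap down as a fitter would: about half a turn in (clockwise from above), about a quarter turn back, half a turn in, a quarter back, and so on to the bottom, which you reach in the third bite; feel for the bottom and stop there, because a tap that is forced snaps. Turn the tap with the wrench only, never with the fingers, leave the wrench seated on the tap for backing it out later, and do not disturb the other things on the bench.

Things in the scene. Friction and masses are not known exactly. Their poses are not given: they have to be found in the camera images.
- vice: Small steel vice, fixed, bed 60 x 150 x 18 mm, jaws 51 mm high, holding an aluminium manifold block (74 x 46 mm, flat top at z = 68 mm, brass fittings stand out 13 mm at both x ends). Origin: on the bench under the tap's axis; z up; y along the bed, jaw screw head at y = -76 mm, other end y = +80 mm. The tap stands upright in the port at x = y = 0.
- tap_square (a point): Point on the tap's axis at the shoulder where its round shank (16 mm dia) meets the drive square; about 37 mm above the block's top at the start, sinking 2.5 mm a turn. The square above it is 12 x 12 mm, 14.5 mm high with a 2.5 mm chamfer on top; its faces look along this point's own x and y axes, which turn with the tap. z up.
- tap (a joint): Turn of the tap, rad; grows as it goes in, clockwise from above. Starts between 0 and 0.4. The port's bottom is a hard stop somewhere between 5.2 and 7.0 rad, to be felt. Turning takes about 0.12 N m either way and the tap stays where left; at the bottom the moment climbs at once, 1 to 2 N m per rad. Over about 0.6 N m (200 N of contact force summed over the square) snaps it.
- tap_wrench: Loose steel tap wrench, 0.22 to 0.37 kg, flat on the bench, socket down. Body 26 x 26 mm in plan, 40 mm high, taken across either pair of its flat sides above the handles (free above 15 mm; TCP 38 mm above the origin suits). Two handles, 9 to 12 mm dia, along its +x and -x, 9 mm up, 150 mm overall. Origin: centre of the underside.
- socket (a point): Mouth of the wrench's square socket, at the wrench's origin: 13.3 mm wide (1.3 mm clearance on the tap's square, so about 0.1 rad of play each way), 17 mm deep, mouth chamfered 1.2 mm, sides along the wrench's x and y axes, so it fits in four yaws. Fully seated, the underside rests on the shoulder, this point on tap_square; let go, it stays there.
- cap_dish: Loose shallow metal dish, 69 mm dia, 12 mm high, behind the vice. Origin: centre of its underside. To be left alone.
- solution_bottle: Loose small brown bottle with a white cap, 38 mm dia, 62 mm high, behind the vice, beside the syringe pump (168 mm high, right side at y = -0.16 m). Origin: centre of its underside. To be left alone.
- pliers: Loose pliers with yellow handles, 87 x 102 x 12 mm, lying on the left of the bench, in front of the tall white instrument stack (x above 0.52 m, y from 0.1 to 0.55 m), round which the arm must pass. To be left alone.

How it is judged:
By the outcome, as a careful person would: the job done as asked, in the order asked, and still so for the second after the job is handed in, with the robot touching nothing.
It also fails if it takes over 72 s, if anything falls off the work surface, if the arm or the gripper's body presses on something with over 40 N, if the wrist force passes 120 N, or if a joint passes its speed limit or range.

## Working session

There is one attempt and no reset: what is moved stays moved. The work goes in short steps, Python scripts to look and compute and a tool call to move; the robot and the scene stay as the last step left them, time stands still between calls to the robot, and variables do not carry over. Pictures are saved under pics/ and viewed, at most 10 in all, crops included, and the job is handed in when it is done.

Besides the shell and the picture viewer there is one more tool, called after "Emit:" as a command line: name --pt "numbers of a row" for each row, then --argument value for the rest. step_arm: Moves the arm, as the interface text tells. Its arguments: {"type":"object","properties":{"increments":{"type":"array","items":{"type":"array","items":{"type":"number"}}},"grip":{"type":"number"},"grip_force":{"type":"number"}},"required":["increments"]}

```bash
mkdir -p pics; ls
cat > h.py <<'E'
import numpy as np, cv2
from bench import readout, grab_frame, camera_params, job
from scipy.spatial.transform import Rotation as R
def ray(name,uv,st=None):
    p=camera_params(name);K=np.array(p["intrinsics"])
    d=np.linalg.inv(K)@np.array([uv[0],uv[1],1.]);d=np.array([d[0],-d[1],-d[2]])
    if "camera_from_world" in p: T=np.linalg.inv(np.array(p["camera_from_world"]))
    else:
        W=np.eye(4);W[:3,:3]=R.from_rotvec(st["eef_rot"]).as_matrix();W[:3,3]=st["tool_pos"]
        T=W@np.array(p["tool_from_camera"])
    return T[:3,3],T[:3,:3]@d
def onz(name,uv,z,st=None):
    o,d=ray(name,uv,st);return o+d*(z-o[2])/d[2]
def proj(name,P,st=None):
    p=camera_params(name);K=np.array(p["intrinsics"])
    if "camera_from_world" in p: T=np.array(p["camera_from_world"])
    else:
        W=np.eye(4);W[:3,:3]=R.from_rotvec(st["eef_rot"]).as_matrix();W[:3,3]=st["tool_pos"]
        T=np.linalg.inv(W@np.array(p["tool_from_camera"]))
    c=T@np.append(P,1.);u=K@np.array([c[0],-c[1],-c[2]]);return u[:2]/u[2]
E
python3 - <<'E'
from h import *
print(readout.read_state())
for n in("scene","top","wrist"):
    cv2.imwrite(f"pics/{n}0.png",grab_frame(n));print(n,camera_params(n))
a=cv2.imread("pics/scene0.png");b=cv2.imread("pics/top0.png")
E
```

```text
pics
{'clock': 0.0, 'q': array([-1.35361284e+00,  1.24529799e-01,  1.65164513e+00, -3.67789511e-05,
        1.36750116e+00, -8.25940932e-02]), 'qvel': array([ 2.94192217e-04,  1.02480776e-03, -6.76064009e-04, -3.17728287e-05,
        2.03201034e-04,  6.53719167e-05]), 'joint_efforts': array([ 1.11841744e-04, -4.17598414e+01, -3.59933567e+01,  7.74833327e-02,
        4.92250035e-02, -2.16144344e-04]), 'tool_pos': array([ 191.78787207, -620.43901441,  232.18809749]), 'eef_rot': array([-3.10431337e+00, -4.68829816e-01,  2.76325087e-04]), 'wrist_force': array([-1.01602048,  0.12411692, -0.39859811]), 'torque': array([-0.00778688,  0.03843465,  0.02472843]), 'finger_force': 0.0, 'grip_width': 95.28077453877256}
scene {'intrinsics': array([[473.19033153,   0.        , 252.93348999],
       [  0.        , 473.19033153, 204.1210892 ],
       [  0.        ,   0.        ,   1.        ]]), 'camera_from_world': array([[-8.25655179e-01, -5.64057799e-01, -1.15032551e-02,
         4.09070893e+02],
       [ 4.02176769e-01, -6.02751946e-01,  6.89161764e-01,
        -3.67324429e+02],
       [-3.956606
[... 529 characters left out ...]
1.59984947e-01, -4.55384283e-04,  9.87119349e-01,
        -1.10057461e+03],
       [ 0.00000000e+00,  0.00000000e+00,  0.00000000e+00,
         1.00000000e+00]])}
wrist {'intrinsics': array([[332.60428109,   0.        , 255.82951697],
       [  0.        , 332.60428109, 197.93379345],
       [  0.        ,   0.        ,   1.        ]]), 'tool_from_camera': array([[-8.06361639e-04,  9.71433469e-01,  2.37310695e-01,
         6.64913082e+01],
       [ 9.99999674e-01,  7.75117814e-04,  2.24962427e-04,
         6.42117428e-01],
       [ 3.45922836e-05,  2.37310799e-01, -9.71433777e-01,
        -1.51580714e+02],
       [ 0.00000000e+00,  0.00000000e+00,  0.00000000e+00,
         1.00000000e+00]])}
```

View pics/top0.png

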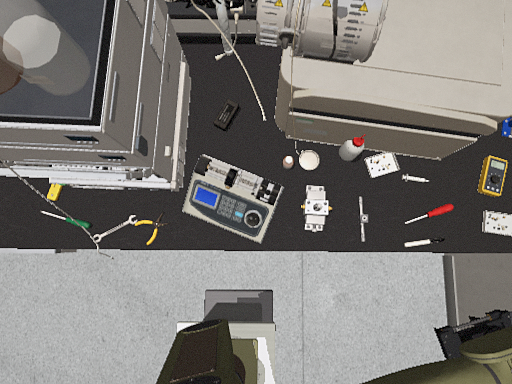

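View pics/scene0.png

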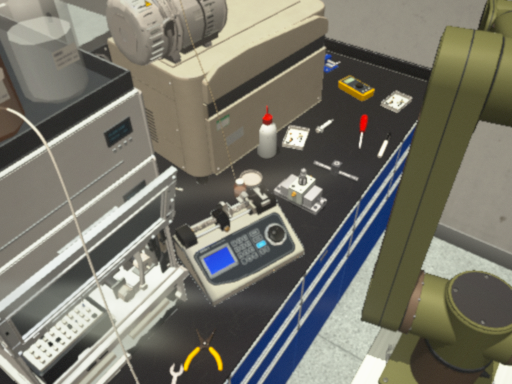

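The top view shows the vice at about (315,208). The wrench lies to its right at about (363,219), with its handles near vertical in the picture. The dish is at (309,160), the bottle at (288,161), and the pump to the left.

Run:
```python
from h import *
for n,uv,z in(("top",(363,219),20),("top",(362,197),9),("top",(364,241),9),("top",(315,208),100),("scene",(336,169),20),("scene",(303,178),110)): print(n,uv,onz(n,uv,z).round())
st=readout.read_state();print(R.from_rotvec(st["eef_rot"]).as_matrix().round(3))
```

```text
top (363, 219) [ 489. -451.   20.]
top (362, 197) [ 565. -454.    9.]
top (364, 241) [ 417. -455.    9.]
top (315, 208) [ 515. -279.  100.]
scene (336, 169) [ 486. -444.   20.]
scene (303, 178) [ 507. -266.  110.]
[[ 0.955  0.295 -0.   ]
 [ 0.295 -0.955  0.002]
 [ 0.    -0.002 -1.   ]]
```

Run:
```python
from h import *
a=cv2.imread("pics/top0.png")[180:262,285:385];a=cv2.resize(a,None,fx=4,fy=4,interpolation=cv2.INTER_CUBIC)
b=cv2.imread("pics/scene0.png")[150:225,265:365];b=cv2.resize(b,None,fx=4,fy=4,interpolation=cv2.INTER_CUBIC)
c=np.zeros((328,800,3),np.uint8);c[:,:400]=a;c[:300,400:]=b
cv2.imwrite("pics/crop0.png",c)
```

```text
(no output)
```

View pics/crop0.png

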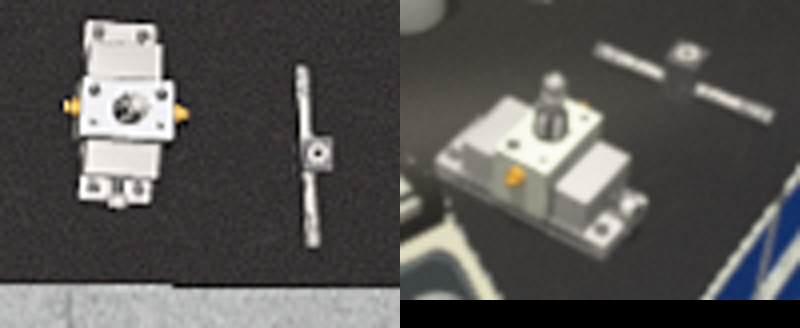

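The crop shows the vice bed running along world x, with the brass fittings along ±y. The tap is at crop (130,107). The wrench handles run along world x, and its body is near crop (315,153). Next I move the wrist camera over the wrench.

Emit:
step_arm --pt "50 -11 10 0.05" --pt "100 -22 25 0.1" --pt "150 -34 40 0.15" --pt "200 -45 50 0.2" --pt "250 -56 65 0.25" --pt "300 -68 75 0.28" --pt "332 -75 80 0.28" --pt "332 -75 80 0.28" --pt "332 -75 80 0.28" --grip 0

```text
clock: 1.27
tool_pos: [486.5, -451.5, 153.3]
eef_rot: [-3.141, -0.031, 0.001]
wrist_force: [-0.2, 0.1, 0.4]
grip_width: 94.9
finger_force: 0.0
```

Run:
```python
from h import *
st=readout.read_state();im=grab_frame("wrist");cv2.imwrite("pics/w1.png",im);np.save("w1.npy",np.r_[st["tool_pos"],st["eef_rot"]])
print(st)
```

```text
{'clock': 1.275, 'q': array([-8.28740658e-01,  2.12516167e-01,  1.68828088e+00, -4.71281352e-04,
        1.24125851e+00,  7.22369360e-01]), 'qvel': array([-0.01911701, -0.00867805, -0.00161111,  0.00362743, -0.00016865,
        0.00132343]), 'joint_efforts': array([ 8.46093111e-01, -4.39584589e+01, -3.43826938e+01,  1.16531504e-01,
       -2.38748314e-02, -7.53844743e-04]), 'tool_pos': array([ 486.51151209, -451.49184703,  153.27316501]), 'eef_rot': array([-3.14139176e+00, -3.11619345e-02,  1.00696924e-03]), 'wrist_force': array([-0.23349662,  0.13626118,  0.41205383]), 'torque': array([ 0.00198189,  0.0281793 , -0.04327763]), 'finger_force': 0.0, 'grip_width': 94.93825694373007}
```

View pics/w1.png

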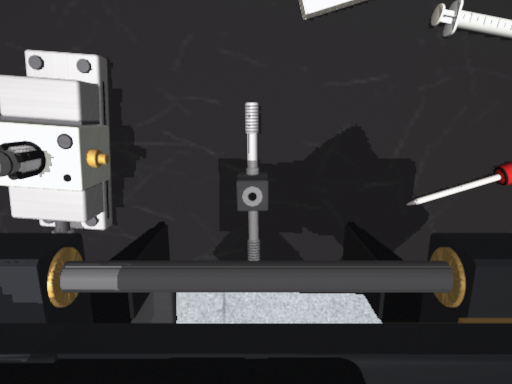

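The wrist view shows the wrench body's top face at about u 236–269, with its hole at (252,197). The handles run from (252,103) to (254,262). At left is the vice, with the tap top at about (8,163).

Run:
```python
from h import *
v=np.load("w1.npy");st=dict(tool_pos=v[:3],eef_rot=v[3:])
im=cv2.imread("pics/w1.png");g=cv2.cvtColor(im,cv2.COLOR_BGR2GRAY)
print(g[165:216:3,228:278:4])
def ls(r):  # centre of handle at row
    x=np.arange(235,272);w=np.clip(g[r,235:272].astype(float)-45,0,None);return (x*w).sum()/w.sum()
a=[onz("wrist",(ls(r),r),9,st)[:2] for r in list(range(106,160,6))+list(range(216,255,6))]
print(np.round(a,1)); p=np.polyfit(*np.array(a).T,1);print("yaw",np.arctan(p[0]))
for c in ((252.5,196.5),): print(onz("wrist",c,40,st).round(1), "line y", np.polyval(p,onz("wrist",c,40,st)[0]))
for c in ((252,102),(236,180),(269,180),(236,211),(269,211)): print(c,onz("wrist",c,9 if c[0]==252 else 40,st).round(1))
M=R.from_rotvec(st["eef_rot"]).as_matrix();print("toolx yaw",np.arctan2(M[1,0],M[0,0]))
print("tap top",onz("wrist",(8,163),119.5,st))
```

```text
[[ 34  31  28  26  27 107 160 115  27  27  27  28  27]
 [ 30  32  33  31  30 110 143 118  28  28  27  28  28]
 [ 29  29  30  30  31 122 150 130  28  28  27  28  28]
 [ 29  29  28  42  41  97 130  94  41  40  27  28  28]
 [ 28  28  28  40  40  40  40  41  40  41  30  28  29]
 [ 28  28  34  52  52  52  54  54  56  56  34  31  29]
 [ 28  28  54  74  74  74  74  75  76  76  43  28  27]
 [ 27  27  52  74  75  71 125  70  75  75  44  28  28]
 [ 27  27  44  76  84 156 158 158  88  77  44  28  27]
 [ 28  28  42  75 157 157 110 160 160  77  43  27  28]
 [ 28  28  40  76 154  89  26 117 157  75  43  27  28]
 [ 27  28  36  75 158 111  27 125 161  76  43  28  28]
 [ 30  30  34  75 147 154 132 156 144  75  44  30  30]
 [ 28  27  30  75  75 157 157 158  76  75  43  29  28]
 [ 28  27  28  74  74  73  73  73  72  72  41  27  28]
 [ 27  30  29  63  65  69  90  83  55  56  31  28  28]
 [ 27  28  27  28  27  81 146 126  28  28  28  27  27]]
[[ 561.9 -446.6]
 [ 556.9 -446.5]
 [ 551.9 -446.5]
 [ 546.8 -446.6]
 [ 541.7 -446.7]
 [ 536.6 -447.4]
 [ 531.4 -447.5]
 [ 526.1 -447.6]
 [ 520.9 -447.6]
 [ 463.5 -449.6]
 [ 457.7 -449.8]
 [ 451.8 -450. ]
 [ 445.8 -450.3]
 [ 439.8 -450.5]
 [ 433.8 -450.7]
 [ 427.7 -450.7]]
yaw 0.0334985105632842
[ 489.6 -449.2   40. ] line y -448.7484021662642
(252, 102) [ 565.2 -447.2    9. ]
(236, 180) [ 503.  -435.6   40. ]
(269, 180) [ 503.5 -462.3   40. ]
(236, 211) [ 477.  -435.7   40. ]
(269, 211) [ 477.5 -463.    40. ]
toolx yaw 0.019838938468598615
tap top [ 525.34929591 -312.6184156   119.5       ]
```

Emit:
step_arm --pt "2 -1 30 -0.007" --pt "3.5 -2.5 70 -0.014" --pt "3.5 -2.5 100 -0.014" --pt "3.5 -2.5 113 -0.014" --pt "3.5 -2.5 113 -0.014" --pt "3.5 -2.5 113 -0.014" --grip 0

```text
clock: 2.08
tool_pos: [491.0, -449.9, 42.4]
eef_rot: [3.139, 0.052, 0.003]
wrist_force: [0.7, -0.0, -0.0]
grip_width: 95.2
finger_force: 0.0
```

Emit:
step_arm --pt "0 0 0 0" --pt "0 0 0 0" --pt "0 0 0 0" --pt "0 0 0 0" --pt "0 0 0 0" --pt "0 0 0 0" --grip 255 --grip_force 40

```text
clock: 2.82
tool_pos: [490.4, -448.7, 40.4]
eef_rot: [-3.141, -0.053, 0.0]
wrist_force: [-0.1, 0.7, -0.9]
grip_width: 40.3
finger_force: 0.0
```

Emit:
step_arm --pt "0 0 2 0" --pt "0 0 2 0" --pt "0 0 2 0" --pt "0 0 2 0" --pt "0 0 2 0" --grip 255 --grip_force 40

```text
clock: 3.45
tool_pos: [490.2, -448.5, 38.1]
eef_rot: [-3.141, -0.053, 0.001]
wrist_force: [-0.1, -0.0, -1.8]
grip_width: 26.1
finger_force: 40.0
```

Gripped: the opening is 26.1 mm, which matches the body. I lift straight up, then check clearance to the beige instrument.

Emit:
step_arm --pt "0 0 -20 0" --pt "0 0 -70 0" --pt "0 0 -130 0" --pt "0 0 -180 0" --pt "0 0 -192 0"

```text
clock: 4.08
tool_pos: [492.0, -450.4, 237.3]
eef_rot: [3.134, 0.053, 0.011]
wrist_force: [-0.5, 0.5, -2.1]
grip_width: 26.0
finger_force: 40.0
```

Run:
```python
from h import *
for n,uv in(("scene",(218,172)),("scene",(322,105)),("scene",(232,178)),("top",(288,140)),("top",(440,160))): print(n,uv,onz(n,uv,0).round())
print(readout.read_state()["q"])
```

```text
scene (218, 172) [ 797. -246.    0.]
scene (322, 105) [ 699. -748.    0.]
scene (232, 178) [ 744. -248.    0.]
top (288, 140) [ 766. -204.    0.]
top (440, 160) [ 700. -733.    0.]
[-8.21710538e-01  1.52285343e-01  1.61233073e+00  3.56327349e-06
  1.36672400e+00  7.15262625e-01]
```

Emit:
step_arm --pt "10 -13 0 -0.18" --pt "20 -26 0 -0.36" --pt "32 -40 0 -0.54" --pt "45 -55 0 -0.72" --pt "55 -70 0 -0.9" --pt "65 -85 0 -1.08" --pt "75 -98 0 -1.26" --pt "85 -110 0 -1.44" --pt "90 -118 0 -1.62" --pt "90 -118 0 -1.8"

```text
clock: 5.32
tool_pos: [575.8, -326.4, 227.8]
eef_rot: [-1.9, -2.497, 0.0]
wrist_force: [-0.4, -0.6, -2.8]
grip_width: 25.7
finger_force: 40.0
```

Emit:
step_arm --pt "0 0 0 -0.18" --pt "0 0 0 -0.36" --pt "0 0 0 -0.54" --pt "0 0 0 -0.72" --pt "0 0 0 -0.9" --pt "0 0 0 -1.08" --pt "0 0 0 -1.25" --pt "0 0 0 -1.3" --pt "0 0 0 -1.3" --pt "0 0 0 -1.3"

```text
clock: 6.58
tool_pos: [575.9, -327.5, 229.2]
eef_rot: [-0.013, -3.14, -0.002]
wrist_force: [-0.3, 0.2, -3.0]
grip_width: 26.2
finger_force: 40.0
```

Run:
```python
from h import *
st=readout.read_state();im=grab_frame("wrist");cv2.imwrite("pics/w2.png",im);np.save("w2.npy",np.r_[st["tool_pos"],st["eef_rot"]])
print(st["q"],st["tool_pos"],st["eef_rot"],st["clock"])
```

```text
[-5.98002431e-01  1.54508513e-01  1.62357416e+00  1.65457744e-05
  1.36551040e+00 -2.16026217e+00] [ 575.91172255 -327.45570525  229.17378583] [-1.34074721e-02 -3.13991452e+00 -1.77811822e-03] 6.575
```

View pics/w2.png

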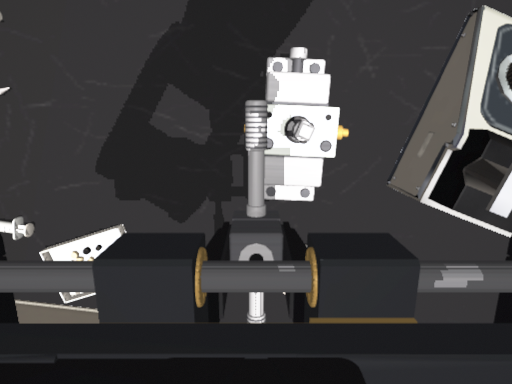

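The tap square is at about (303,129), in clear view to the right of the held wrench's handle. I zoom in on it.

Run:
```python
from h import *
a=cv2.imread("pics/w2.png")[100:160,270:345];cv2.imwrite("pics/c2.png",cv2.resize(a,None,fx=10,fy=10,interpolation=cv2.INTER_CUBIC))
v=np.load("w2.npy");st=dict(tool_pos=v[:3],eef_rot=v[3:])
for p in((300,129),(305,128)): print(onz("wrist",p,119.5,st))
```

```text
[ 519.43099885 -293.37687087  119.5       ]
[ 518.71308108 -289.54583616  119.5       ]
```

View pics/c2.png

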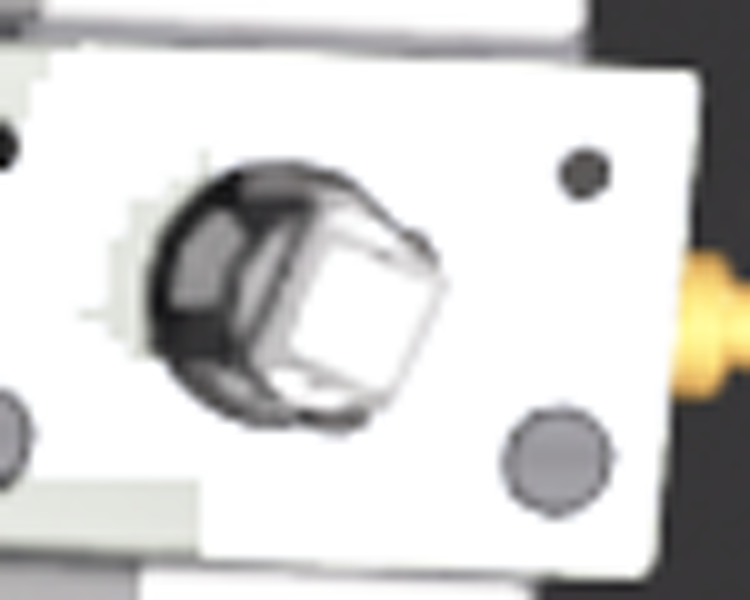

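The square's bright top face sits around crop (355,310), turned about 25–30° to the image axes. I stretch the highlights to find its edges.

Run:
```python
from h import *
a=cv2.imread("pics/w2.png")[115:147,282:322]
g=cv2.cvtColor(a,cv2.COLOR_BGR2GRAY).astype(float)
b=np.clip((g-200)*255/55,0,255).astype(np.uint8); c=np.clip(g*1.0,0,255).astype(np.uint8)
b=np.hstack([cv2.resize(x,None,fx=10,fy=10,interpolation=cv2.INTER_NEAREST) for x in(b,c)])
cv2.imwrite("pics/c3.png",b)
```

```text
(no output)
```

View pics/c3.png

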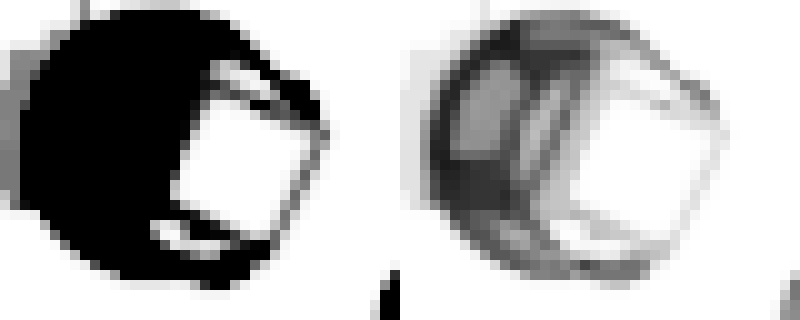

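The top face corners in the stretched crop are (212,95), (312,138), (268,238) and (172,198). I cast these onto the top plane.

Run:
```python
from h import *
v=np.load("w2.npy");st=dict(tool_pos=v[:3],eef_rot=v[3:]);M=R.from_rotvec(v[3:]).as_matrix()
c=np.array([(212,95),(312,138),(268,238),(172,198)])/10+[281.5,114.5]
P=np.array([onz("wrist",p,119.5,st) for p in c]);print(P.round(1))
T=(P-v[:3])@M;print("tool frame centre",T.mean(0).round(1),"world",P.mean(0).round(1))
for i in range(4):
    d=T[(i+1)%4]-T[i];print(np.hypot(*d[:2]).round(1),np.degrees(np.arctan2(d[1],d[0]))%90)
print("scene reproj",proj("scene",P.mean(0)),"top",proj("top",P.mean(0)))
```

```text
[[ 515.7 -291.4  119.5]
 [ 519.  -283.6  119.5]
 [ 526.6 -286.8  119.5]
 [ 523.4 -294.3  119.5]]
tool frame centre [ 54.9  37.8 109.8] world [ 521.2 -289.   119.5]
8.4 22.53780859325623
8.2 22.30639266851159
8.1 22.079137076077487
8.3 20.08704407605497
scene reproj [303.06176397 168.83506084] top [319.22082981 205.35850651]
```

Emit:
step_arm --pt "12 9 0 0.1" --pt "28 19 0 0.2" --pt "45 30 5 0.3" --pt "54.9 37.2 20 0.375" --pt "54.9 37.2 40 0.375" --pt "54.9 37.2 60 0.375" --pt "54.9 37.2 66 0.375" --pt "54.9 37.2 66 0.375" --pt "54.9 37.2 66 0.375"

```text
clock: 7.75
tool_pos: [522.4, -290.6, 165.2]
eef_rot: [0.597, 3.083, -0.001]
wrist_force: [-0.4, -0.9, -2.1]
grip_width: 25.3
finger_force: 40.0
```

Run:
```python
from h import *
s=readout.read_state();v=np.load("w2.npy");M=R.from_rotvec(v[3:]).as_matrix()
print((s["tool_pos"]-v[:3])@M,(R.from_rotvec(v[3:]).inv()*R.from_rotvec(s["eef_rot"])).as_rotvec(),s["q"],s["wrist_force"],s["torque"],s["tool_pos"])
```

```text
[53.70907114 36.34680312 64.05866548] [ 0.00136447 -0.00314497  0.37414458] [-5.97392687e-01  6.10669826e-02  1.83507724e+00 -8.84502525e-06
  1.24404069e+00 -1.78550126e+00] [-0.40353699 -0.92509379 -2.06768372] [ 0.04620123 -0.16979115  0.05050831] [ 522.40979129 -290.57863121  165.24498321]
```

Emit:
step_arm --pt "0 0 0 0" --pt "0 0 1 0" --pt "0 0 3 0" --pt "0 0 5 0" --pt "0 0 7 0" --pt "0 0 9 0" --pt "0 0 10 0"

```text
clock: 8.62
tool_pos: [522.0, -290.3, 155.3]
eef_rot: [0.597, 3.084, -0.0]
wrist_force: [-1.5, 0.2, 3.8]
grip_width: 25.9
finger_force: 40.0
```

Run:
```python
from h import *
s=readout.read_state();v=np.load("w2.npy");M=R.from_rotvec(v[3:]).as_matrix()
print((s["tool_pos"]-v[:3])@M,s["wrist_force"],s["torque"],s["tool_pos"])
```

```text
[54.11068134 36.62871862 73.99667652] [-1.49632984  0.23712653  3.84946915] [ 0.38179976  0.29920552 -0.02939334] [ 521.99426446 -290.28197139  155.30797355]
```

Emit:
step_arm --pt "0.3 0.1 1 0" --pt "0.6 0.2 2 0" --pt "0.6 0.2 3 0" --pt "0.6 0.2 3 0"

```text
clock: 9.12
tool_pos: [522.0, -290.3, 154.2]
eef_rot: [0.597, 3.082, -0.002]
wrist_force: [-4.0, 1.7, 9.5]
grip_width: 25.3
finger_force: 40.0
```

Run:
```python
from h import *
s=readout.read_state();v=np.load("w2.npy");M=R.from_rotvec(v[3:]).as_matrix()
print((s["tool_pos"]-v[:3])@M,s["wrist_force"],s["torque"],s["tool_pos"])
```

```text
[54.14484663 36.60878698 75.07579879] [-4.01167419  1.69009008  9.51762645] [0.52846403 0.69379471 0.00329395] [ 521.95815599 -290.30038078  154.22888751]
```

Emit:
step_arm --pt "0.4 0 -1 0" --pt "0.8 0 -1 0" --pt "1.2 0 -0.5 0" --pt "1.2 0 0 0" --pt "1.2 0 0 0"

```text
clock: 9.75
tool_pos: [521.6, -290.1, 154.3]
eef_rot: [0.597, 3.08, -0.003]
wrist_force: [-0.7, 0.8, 8.5]
grip_width: 25.4
finger_force: 40.0
```

```bash
cat > s.py <<'E'
from h import *
s=readout.read_state();M=R.from_rotvec(s["eef_rot"]).as_matrix()
print("t",s["clock"],"F tool",(s["wrist_force"]@M).round(1),"T tool",(s["torque"]@M).round(3),"pos",s["tool_pos"].round(2),"yaw",np.arctan2(M[1,0],M[0,0]).round(3),"q6",s["q"][5].round(3),"tilt",M[2].round(4),"w",round(s["grip_width"],1))
E
python3 s.py
```

```text
t 9.75 F tool [ 0.9  0.4 -8.5] T tool [-0.247  0.322  0.018] pos [ 521.55 -290.13  154.26] yaw 2.759 q6 -1.786 tilt [-4.4e-03 -8.0e-04 -1.0e+00] w 25.4
```

Emit:
step_arm --pt "0.3 0 1 0.04" --pt "0.3 0 1 0.08" --pt "0.3 0 1 0" --pt "0.3 0 1 -0.08" --pt "0.3 0 1 0" --pt "0.3 0 1 0"

```text
clock: 10.5
tool_pos: [521.4, -290.1, 154.0]
eef_rot: [0.597, 3.08, -0.003]
wrist_force: [-2.4, 1.2, 11.2]
grip_width: 26.0
finger_force: 40.0
```

```bash
python3 s.py
```

```text
t 10.5 F tool [  2.6   0.3 -11.2] T tool [-0.246  0.498  0.027] pos [ 521.41 -290.09  154.01] yaw 2.758 q6 -1.785 tilt [-4.7e-03 -9.0e-04 -1.0e+00] w 26.0
```

Emit:
step_arm --pt "0.5 0.4 -0.5 0" --pt "1.0 0.8 -0.5 0" --pt "1.0 0.8 0 0" --pt "1.0 0.8 0.5 0" --pt "1.0 0.8 0.5 0"

```text
clock: 11.12
tool_pos: [521.3, -289.8, 154.0]
eef_rot: [0.596, 3.078, -0.005]
wrist_force: [-1.1, -0.1, 11.6]
grip_width: 26.2
finger_force: 40.0
```

```bash
python3 s.py
```

```text
t 11.125 F tool [  0.9  -0.5 -11.6] T tool [ 0.002  0.218 -0.024] pos [ 521.28 -289.76  154.  ] yaw 2.759 q6 -1.785 tilt [-0.0068 -0.0022 -1.    ] w 26.2
```

Emit:
step_arm --pt "1 0 -2 0" --pt "2 0 -2 0" --pt "2 0 -1 0" --pt "2 0 0 0" --pt "2 0 0.5 0" --pt "2 0 0.5 0"

```text
clock: 11.88
tool_pos: [519.1, -288.0, 149.8]
eef_rot: [0.597, 3.079, -0.002]
wrist_force: [5.5, -1.6, 0.6]
grip_width: 25.5
finger_force: 40.0
```

```bash
python3 s.py
```

```text
t 11.875 F tool [-5.7  0.6 -0.5] T tool [-0.114 -1.478  0.013] pos [ 519.07 -287.99  149.77] yaw 2.759 q6 -1.786 tilt [-5.2e-03 -1.0e-04 -1.0e+00] w 25.5
```

It has dropped into the socket. I ease the side load and seat it.

Emit:
step_arm --pt "-0.6 0 0.5 0" --pt "-1.0 0 2 0" --pt "-1.0 0 4 0" --pt "-1.0 0 5.5 0" --pt "-1.0 0 5.5 0"

```text
clock: 12.5
tool_pos: [519.3, -288.0, 143.9]
eef_rot: [0.597, 3.081, -0.001]
wrist_force: [5.8, -2.6, -0.5]
grip_width: 25.5
finger_force: 40.0
```

```bash
python3 s.py
```

```text
t 12.5 F tool [-6.4 -0.2  0.5] T tool [-0.149 -1.337 -0.016] pos [ 519.32 -288.04  143.89] yaw 2.759 q6 -1.785 tilt [-0.003 -0.    -1.   ] w 25.5
```

Emit:
step_arm --pt "-0.8 0 0.5 0" --pt "-1.6 0 1 0" --pt "-1.6 0 2 0" --pt "-1.6 0 2 0"

```text
clock: 13.0
tool_pos: [519.8, -288.2, 142.5]
eef_rot: [-0.598, -3.084, -0.0]
wrist_force: [1.6, -1.2, 5.3]
grip_width: 26.0
finger_force: 40.0
```

```bash
python3 s.py
```

```text
t 13.0 F tool [-1.9 -0.5 -5.3] T tool [-0.162 -0.4   -0.028] pos [ 519.8  -288.23  142.54] yaw 2.759 q6 -1.785 tilt [ 2.e-04  1.e-04 -1.e+00] w 26.0
```

Seated, with the TCP at 142.5 and light contact on the shoulder. First bite in.

Emit:
step_arm --pt "-0.3 0 0 0.1" --pt "-0.5 0 0.1 0.26" --pt "-0.5 0 0.15 0.42" --pt "-0.5 0 0.2 0.58" --pt "-0.5 0 0.3 0.74" --pt "-0.5 0 0.35 0.9" --pt "-0.5 0 0.4 1.06"

```text
clock: 13.88
tool_pos: [520.6, -288.2, 142.2]
eef_rot: [2.08, 2.354, 0.001]
wrist_force: [1.6, -0.1, 4.9]
grip_width: 25.8
finger_force: 40.0
```

```bash
python3 s.py
```

```text
t 13.875 F tool [-0.3  1.6 -4.9] T tool [-0.589  0.081 -0.157] pos [ 520.63 -288.17  142.23] yaw 1.694 q6 -0.72 tilt [ 3.e-04  8.e-04 -1.e+00] w 25.8
```

Emit:
step_arm --pt "0 0 0.1 0.17" --pt "0 0 0.15 0.34" --pt "0 0 0.2 0.51" --pt "0 0 0.3 0.68" --pt "0 0 0.35 0.85" --pt "0 0 0.4 1.02" --pt "0 0 0.5 1.2"

```text
clock: 14.75
tool_pos: [520.9, -288.4, 141.8]
eef_rot: [3.046, 0.767, 0.002]
wrist_force: [2.2, 0.8, 4.3]
grip_width: 25.7
finger_force: 40.0
```

Emit:
step_arm --pt "0 0 0.1 0.17" --pt "0 0 0.15 0.34" --pt "0 0 0.2 0.51" --pt "0 0 0.3 0.68" --pt "0 0 0.35 0.85" --pt "0 0 0.4 0.98" --pt "0 0 0.4 0.98"

```text
clock: 15.62
tool_pos: [520.8, -288.7, 141.3]
eef_rot: [3.051, -0.746, 0.002]
wrist_force: [3.4, -2.2, 4.7]
grip_width: 25.7
finger_force: 40.0
```

```bash
python3 s.py
```

```text
t 15.625 F tool [ 4.   0.4 -4.7] T tool [ 0.235  0.594 -0.064] pos [ 520.83 -288.65  141.34] yaw -0.48 q6 1.454 tilt [ 1.6e-03 -1.0e-04 -1.0e+00] w 25.7
```

Emit:
step_arm --pt "0.3 0 0 -0.17" --pt "0.6 0 -0.1 -0.34" --pt "0.6 0 -0.1 -0.51" --pt "0.6 0 -0.2 -0.68" --pt "0.6 0 -0.25 -0.85" --pt "0.6 0 -0.3 -1.02" --pt "0.6 0 -0.4 -1.19" --pt "0.6 0 -0.45 -1.36" --pt "0.6 0 -0.5 -1.53" --pt "0.6 0 -0.6 -1.7"

```text
clock: 16.88
tool_pos: [520.9, -288.3, 141.9]
eef_rot: [-2.569, -1.807, -0.001]
wrist_force: [1.8, 0.5, 6.1]
grip_width: 25.5
finger_force: 40.0
```

```bash
python3 s.py
```

```text
t 16.875 F tool [ 1.1  1.5 -6.1] T tool [-0.335  0.324  0.167] pos [ 520.88 -288.35  141.86] yaw 1.226 q6 -0.252 tilt [ 9.e-04 -3.e-04 -1.e+00] w 25.5
```

Emit:
step_arm --pt "0 0 -1.5 0" --pt "0 0 -1.5 0" --pt "0 0 -1.5 0" --pt "0 0 -1.5 0" --pt "0 0 -1.5 0" --grip 110

```text
clock: 17.5
tool_pos: [520.7, -288.7, 142.6]
eef_rot: [-2.576, -1.798, 0.0]
wrist_force: [-0.1, -0.5, 0.6]
grip_width: 54.2
finger_force: 0.0
```

```bash
python3 s.py
```

```text
t 17.5 F tool [-0.5  0.1 -0.6] T tool [-0.059  0.03  -0.009] pos [ 520.69 -288.68  142.58] yaw 1.219 q6 -0.244 tilt [ 1.e-04 -5.e-04 -1.e+00] w 54.2
```

Emit:
step_arm --pt "0 0 0 -0.17" --pt "0 0 0 -0.34" --pt "0 0 0 -0.51" --pt "0 0 0 -0.68" --pt "0 0 0 -0.85" --pt "0 0 0 -1.02" --pt "0 0 0 -1.19" --pt "0 0 0 -1.36" --pt "0 0 0 -1.53" --pt "0 0 0 -1.571"

```text
clock: 18.75
tool_pos: [520.8, -288.8, 142.8]
eef_rot: [-0.547, -3.094, -0.0]
wrist_force: [0.8, 0.4, -0.1]
grip_width: 53.8
finger_force: 0.0
```

Emit:
step_arm --pt "0 0 0 0" --pt "0 0 0 0" --pt "0 0 0 0" --pt "0 0 0 0" --pt "0 0 0 0" --pt "0 0 0 0" --grip 255 --grip_force 40

```text
clock: 19.5
tool_pos: [520.9, -288.6, 142.8]
eef_rot: [0.55, 3.093, 0.0]
wrist_force: [0.3, 1.0, -0.2]
grip_width: 25.8
finger_force: 40.0
```

```bash
python3 s.py
```

```text
t 19.5 F tool [0.1 1.  0.2] T tool [-0.236 -0.088  0.026] pos [ 520.87 -288.62  142.76] yaw 2.79 q6 -1.815 tilt [ 0.e+00  3.e-04 -1.e+00] w 25.8
```

Emit:
step_arm --pt "0 0 0.3 0.16" --pt "0 0 0.6 0.32" --pt "0 0 1 0.48" --pt "0 0 1.1 0.64" --pt "0 0 1.2 0.8" --pt "0 0 1.3 0.96" --pt "0 0 1.4 1.12" --pt "0 0 1.4 1.28" --pt "0 0 1.4 1.44" --pt "0 0 1.4 1.6"

```text
clock: 20.75
tool_pos: [520.8, -288.7, 142.2]
eef_rot: [-2.606, -1.754, 0.0]
wrist_force: [-2.1, 3.1, 2.7]
grip_width: 25.4
finger_force: 40.0
```

```bash
python3 s.py
```

```text
t 20.75 F tool [ 2.1 -3.1 -2.7] T tool [ 0.276  0.152 -0.115] pos [ 520.84 -288.7   142.15] yaw 1.185 q6 -0.21 tilt [-1.e-04 -2.e-04 -1.e+00] w 25.4
```

Emit:
step_arm --pt "0 0 0.1 0.16" --pt "0 0 0.2 0.32" --pt "0 0 0.2 0.48" --pt "0 0 0.3 0.64" --pt "0 0 0.4 0.8" --pt "0 0 0.5 0.96" --pt "0 0 0.6 1.12" --pt "0 0 0.6 1.28"

```text
clock: 21.75
tool_pos: [520.8, -288.7, 141.7]
eef_rot: [-3.138, 0.149, 0.0]
wrist_force: [-1.5, 1.6, 4.8]
grip_width: 26.0
finger_force: 40.0
```

Emit:
step_arm --pt "0 0 0.1 0.06" --pt "0 0 0.1 0.12" --pt "0 0 0.1 0.18" --pt "0 0 0.1 0.24" --pt "0 0 0.1 0.3"

```text
clock: 22.38
tool_pos: [520.8, -288.6, 141.5]
eef_rot: [-3.081, 0.611, 0.0]
wrist_force: [-1.9, 2.0, 5.0]
grip_width: 25.8
finger_force: 40.0
```

```bash
python3 s.py
```

```text
t 22.375 F tool [-2.6 -1.1 -5. ] T tool [ 0.258 -0.482 -0.136] pos [ 520.83 -288.6   141.5 ] yaw -0.392 q6 1.366 tilt [-3.e-04 -1.e-04 -1.e+00] w 25.8
```

Second bite is in and the moment is still just thread friction. Now a quarter turn back.

Emit:
step_arm --pt "0 0 0 -0.17" --pt "0 0 -0.1 -0.34" --pt "0 0 -0.1 -0.51" --pt "0 0 -0.2 -0.68" --pt "0 0 -0.25 -0.85" --pt "0 0 -0.3 -1.03" --pt "0 0 -0.4 -1.21" --pt "0 0 -0.45 -1.39" --pt "0 0 -0.5 -1.57" --pt "0 0 -0.6 -1.73"

```text
clock: 23.62
tool_pos: [520.9, -288.7, 142.1]
eef_rot: [-2.458, -1.957, -0.0]
wrist_force: [-1.0, 1.5, 4.4]
grip_width: 25.7
finger_force: 40.0
```

Emit:
step_arm --pt "0 0 -1.3 0" --pt "0 0 -1.3 0" --pt "0 0 -1.3 0" --pt "0 0 -1.3 0" --pt "0 0 -1.3 0" --grip 110

```text
clock: 24.25
tool_pos: [520.8, -288.7, 142.5]
eef_rot: [-2.463, -1.95, 0.0]
wrist_force: [0.0, -0.6, -0.2]
grip_width: 53.6
finger_force: 0.0
```

```bash
python3 s.py
```

```text
t 24.25 F tool [-0.6  0.2  0.2] T tool [-0.138  0.047 -0.01 ] pos [ 520.79 -288.73  142.45] yaw 1.339 q6 -0.365 tilt [ 0.e+00 -2.e-04 -1.e+00] w 53.6
```

Emit:
step_arm --pt "0 0 0 -0.17" --pt "0 0 0 -0.34" --pt "0 0 0 -0.51" --pt "0 0 0 -0.68" --pt "0 0 0 -0.85" --pt "0 0 0 -1.02" --pt "0 0 0 -1.19" --pt "0 0 0 -1.36" --pt "0 0 0 -1.53" --pt "0 0 0 -1.571"

```text
clock: 25.5
tool_pos: [520.8, -288.7, 142.5]
eef_rot: [0.359, 3.121, 0.0]
wrist_force: [0.7, -0.6, 0.0]
grip_width: 54.0
finger_force: 0.0
```

Emit:
step_arm --pt "0 0 0 0" --pt "0 0 0 0" --pt "0 0 0 0" --pt "0 0 0 0" --pt "0 0 0 0" --pt "0 0 0 0" --grip 255 --grip_force 40

```text
clock: 26.25
tool_pos: [520.8, -288.6, 142.6]
eef_rot: [-0.362, -3.121, -0.0]
wrist_force: [-0.2, 0.7, 0.2]
grip_width: 25.5
finger_force: 39.9
```

```bash
python3 s.py
```

```text
t 26.25 F tool [ 0.4  0.6 -0.2] T tool [-0.265 -0.105 -0.022] pos [ 520.83 -288.63  142.55] yaw 2.911 q6 -1.936 tilt [ 1.e-04  2.e-04 -1.e+00] w 25.5
```

Emit:
step_arm --pt "0 0 0.3 0.16" --pt "0 0 0.6 0.32" --pt "0 0 1 0.48" --pt "0 0 1.1 0.64" --pt "0 0 1.2 0.8" --pt "0 0 1.3 0.96" --pt "0 0 1.4 1.1" --pt "0 0 1.4 1.24" --pt "0 0 1.4 1.34" --pt "0 0 1.4 1.4"

```text
clock: 27.5
tool_pos: [520.9, -288.7, 142.0]
eef_rot: [-2.289, -2.152, 0.0]
wrist_force: [-1.1, 1.7, 2.8]
grip_width: 25.8
finger_force: 39.9
```

```bash
python3 s.py
```

```text
t 27.5 F tool [ 1.7 -1.2 -2.8] T tool [ 0.259  0.334 -0.109] pos [ 520.86 -288.72  142.03] yaw 1.509 q6 -0.534 tilt [-1.e-04 -1.e-04 -1.e+00] w 25.8
```

Emit:
step_arm --pt "0 0 0 0.05" --pt "0 0 0.1 0.1" --pt "0 0 0.1 0.15"

```text
clock: 27.88
tool_pos: [520.8, -288.7, 142.0]
eef_rot: [-2.443, -1.975, 0.0]
wrist_force: [-1.8, 1.2, 3.4]
grip_width: 25.6
finger_force: 39.9
```

```bash
python3 s.py
```

```text
t 27.875 F tool [ 0.8 -2.  -3.4] T tool [ 0.282  0.197 -0.094] pos [ 520.82 -288.71  141.96] yaw 1.36 q6 -0.385 tilt [-0.e+00 -2.e-04 -1.e+00] w 25.6
```

Emit:
step_arm --pt "0 0 0 0.06" --pt "0 0 0.1 0.12" --pt "0 0 0.1 0.18" --pt "0 0 0.1 0.24"

```text
clock: 28.38
tool_pos: [520.8, -288.7, 141.9]
eef_rot: [-2.662, -1.668, 0.0]
wrist_force: [-1.4, 1.9, 4.2]
grip_width: 25.7
finger_force: 39.9
```

```bash
python3 s.py
```

```text
t 28.375 F tool [ 1.1 -2.1 -4.2] T tool [ 0.431  0.137 -0.131] pos [ 520.83 -288.69  141.85] yaw 1.119 q6 -0.145 tilt [-1.e-04 -2.e-04 -1.e+00] w 25.7
```

Emit:
step_arm --pt "0 0 0 0.06" --pt "0 0 0.1 0.12" --pt "0 0 0.1 0.18"

```text
clock: 28.75
tool_pos: [520.8, -288.7, 141.8]
eef_rot: [-2.801, -1.422, 0.0]
wrist_force: [-1.3, 2.3, 3.9]
grip_width: 25.7
finger_force: 39.9
```

```bash
python3 s.py
```

```text
t 28.75 F tool [ 1.1 -2.4 -3.9] T tool [ 0.425  0.066 -0.152] pos [ 520.82 -288.66  141.77] yaw 0.939 q6 0.035 tilt [-1.e-04 -3.e-04 -1.e+00] w 25.7
```

Emit:
step_arm --pt "0 0 0 0.06" --pt "0 0 0.1 0.12" --pt "0 0 0.1 0.16"

```text
clock: 29.12
tool_pos: [520.8, -288.6, 141.7]
eef_rot: [-2.906, -1.194, 0.0]
wrist_force: [-2.1, 2.2, 3.3]
grip_width: 25.7
finger_force: 39.9
```

```bash
python3 s.py
```

```text
t 29.125 F tool [ 0.1 -3.  -3.3] T tool [ 0.459  0.007 -0.14 ] pos [ 520.81 -288.64  141.7 ] yaw 0.78 q6 0.195 tilt [-1.e-04 -3.e-04 -1.e+00] w 25.7
```

Emit:
step_arm --pt "0 0 0 0.06" --pt "0 0 0.1 0.12" --pt "0 0 0.1 0.18"

```text
clock: 29.5
tool_pos: [520.8, -288.7, 141.6]
eef_rot: [-3.001, -0.927, 0.0]
wrist_force: [-1.4, 1.6, 3.7]
grip_width: 25.9
finger_force: 39.9
```

```bash
python3 s.py
```

```text
t 29.5 F tool [-0.3 -2.1 -3.7] T tool [ 0.536 -0.115 -0.105] pos [ 520.81 -288.67  141.63] yaw 0.599 q6 0.375 tilt [-2.e-04 -3.e-04 -1.e+00] w 25.9
```

Emit:
step_arm --pt "0 0 0 0.06" --pt "0 0 0.1 0.12" --pt "0 0 0.1 0.18"

```text
clock: 29.88
tool_pos: [520.9, -288.7, 141.6]
eef_rot: [-3.073, -0.655, 0.0]
wrist_force: [-1.3, 2.5, 3.8]
grip_width: 25.8
finger_force: 39.9
```

```bash
python3 s.py
```

```text
t 29.875 F tool [-0.1 -2.8 -3.8] T tool [ 0.476 -0.205 -0.311] pos [ 520.86 -288.7   141.61] yaw 0.42 q6 0.555 tilt [-2.e-04 -1.e-04 -1.e+00] w 25.8
```

The moment has jumped from 0.12 to 0.31 N m. One small nudge will confirm this is the bottom.

Emit:
step_arm --pt "0 0 0 0.03" --pt "0 0 0 0.03"

```text
clock: 30.12
tool_pos: [520.9, -288.7, 141.5]
eef_rot: [3.081, 0.612, -0.0]
wrist_force: [-2.3, 1.9, 5.8]
grip_width: 25.7
finger_force: 39.9
```

```bash
python3 s.py
```

```text
t 30.125 F tool [-1.4 -2.6 -5.8] T tool [ 0.614 -0.259 -0.371] pos [ 520.87 -288.66  141.52] yaw 0.392 q6 0.583 tilt [-2.e-04 -0.e+00 -1.e+00] w 25.7
```

Bottom confirmed: the moment climbed again, to 0.37 N m. I ease off the load, open the fingers and withdraw straight up.

Emit:
step_arm --pt "0 0 -0.5 -0.04" --pt "0 0 -1 -0.04" --pt "0 0 -1 -0.04"

```text
clock: 30.5
tool_pos: [520.8, -288.7, 141.6]
eef_rot: [-3.069, -0.671, 0.0]
wrist_force: [-0.9, 1.8, 2.2]
grip_width: 25.6
finger_force: 39.9
```

Emit:
step_arm --pt "0 0 0 0" --pt "0 0 0 0" --pt "0 0 0 0" --pt "0 0 0 0" --pt "0 0 0 0" --pt "0 0 -3 0" --pt "0 0 -10 0" --pt "0 0 -25 0" --pt "0 0 -50 0" --pt "0 0 -80 0" --grip 110

```text
clock: 31.75
tool_pos: [520.8, -288.7, 223.1]
eef_rot: [3.069, 0.671, 0.0]
wrist_force: [0.3, -0.1, 0.2]
grip_width: 53.9
finger_force: 0.0
```

Emit:
step_arm --pt "-20 0 -20 0" --pt "-40 0 -35 0" --pt "-60 0 -35 0" --pt "-60 0 -35 0" --pt "-60 0 -35 0"

```text
clock: 32.38
tool_pos: [465.9, -313.5, 255.4]
eef_rot: [-3.068, -0.67, 0.001]
wrist_force: [-0.4, 0.5, -0.4]
grip_width: 54.1
finger_force: 0.0
```

Run:
```python
from h import *
s=readout.read_state();w=grab_frame("wrist");t=grab_frame("scene")[125:235,235:385]
t=cv2.resize(t,(400,293),interpolation=cv2.INTER_CUBIC);w=cv2.resize(w,(400,300))
cv2.imwrite("pics/end.png",np.hstack([w[:293],t]));print(s["tool_pos"],s["wrist_force"],s["grip_width"],s["clock"])
```

```text
[ 465.87751988 -313.52385149  255.35336325] [-0.43943588  0.46657832 -0.44339411] 54.137466167850164 32.375
```

View pics/end.png

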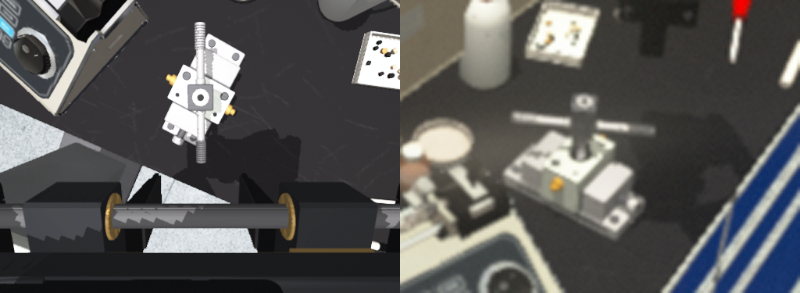

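The wrench stands level and seated on the tap, at (200,97) in the wrist half and (583,120) in the scene half. The gripper is clear, and the dish and bottle look undisturbed.

```bash
python3 -c "
from bench import job
print(job.job_done())"
```

```text
the job is handed in; nothing more can be done
None
```

I worked the tap to the bottom in the third bite: the moment jumped from about 0.12 to 0.31 N m, then to 0.37 on a small confirming nudge, and I stopped there. The wrench is left seated on the tap, and I handed the job in at about 32 s.

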